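# Build up the leaf press: board, then pinned pressing plate

### The arm

A 7-joint arm with a two-finger parallel gripper is mounted at the origin on the work surface. World frame = base frame: x ahead of the robot, y to its left, z up, the work surface at z = 0. Lengths are in mm, angles in rad, forces in N, time in s.
With the tool pointing down it reaches from about 400 to 750 mm from the base axis. Payload 19.5 kg.
Tool frame: the origin (TCP) lies on the centre line of the jaws, within the pads' length; the fingertips stand ctrl.tip_reach ahead of it and the grasp point (between the pads) lies 11 mm behind it (ctrl.tip_reach is the distance from the TCP to the fingertips, in mm); z points along the fingers, y is the line along which they close (so a half turn about z gives the same grasp; the last joint's range is limited). The gripper opens to 85 mm and grips with 20 to 120 N. Pads are 22 mm wide; open, the fingers measure 114 mm over their backs; the gripper's body (76 mm by 85 mm) begins 54 mm behind the grasp point. The pads swing forward as they close: fully open they stand 13 mm farther back than shut.
Start: joints at [1.279, 0.707, -0.028, 1.485, 0.022, 0.951, -0.075], TCP at [142.14, -557.128, 239.268] pointing down, gripper open.
Joint ranges: [-2.71, 2.71], [-0.32, 2.16], [-1.57, 1.52], [0, 2.45], [-1.46, 4.6], [0, 2.02], [-2.83, 2.83]. Speed limits (rad/s): [1.89, 1.89, 2.57, 2.57, 3.01, 3.01, 3.01].

### API

Orientations are given as a unit quaternion [w, x, y, z].
In Python, from bench import ctrl gives the robot as it stands. The module is installed in compiled form; this text tells all that it offers.
- The arm moves only by the tool move_arm, never from a script. Its arguments are lists of equal length, an entry for each row: "gripper": the opening, from -1 (shut) to 1 (fully open); "dp": the shift along the tool's x, y, z in cm, a list of three; "roll": the turn about the tool's z in degrees. In form: {"gripper": [gripper, ...], "dp": [[tx, ty, tz], ...], "roll": [roll, ...]}. A call has 1 to 10 rows; each row is the pose to reach, as a shift and turn from the pose commanded when the call began, along the tool's axes at that moment; what a row does not reach only later rows make up. A row lasts 1/12 s, in which the tool goes at most 41.7 mm and 7.16 degrees, less where a joint would pass 70% of its speed; a pose out of reach is approached as far as the arm can. A call with a gripper value outside its range is refused whole. The fingers move at their own pace and stop on an object; "squeeze" is the grip in N (left out, the last holds). Time passes only in rows, so rows that repeat a pose let the fingers close. It gives the time, the measured TCP pose, the force, the opening and the grip force at its end, in the units of the state.
- ctrl.sense(): the state, without advancing time (a new reading comes with each control period).
- ctrl.get_image(name): name is "scene" or "top" or "wrist"; returns the picture (400x640x3 uint8, red, green, blue); there is no depth.
- ctrl.camera_info(name): a dict with "K" (3x3 intrinsics, pixels), "pose" (4x4, takes a point from camera to world coordinates). Camera axes: x right, y down, z forward; pixel columns grow to the right and rows downward; lengths in mm; the calibration is good to about 2 mm. The wrist camera is an equidistant fisheye: a pixel r from the principal point sees the ray r / f radians off the axis. A picture is of the moment at which its call begins: read the wrist's pose just before it. camera_info takes no time and is no camera call; for the wrist camera it gives the pose at the moment of the call.
- ctrl.sign_off(): hands the job in; it is judged then, once.
The state is a dict: "clock": time; "joint_positions": joint angles; "qd": joint speeds; "joint_efforts": joint torques, N m; "ee_pos": TCP position; "tcp_rot": TCP orientation; "wrist_force": force on the tool from outside, world axes, zero at the start; "wrist_torque": the same for the moment, N m; "opening": finger opening in mm; "grasp_force": force on a finger pad.
Only numpy, scipy, OpenCV 4.12 (cv2) and the standard library are available. Lean on these libraries where they do the work, as an engineer would, in place of code of your own. Each camera call takes 0.05 s, during which the arm holds its last target. There are 200 camera calls.

### The job

Set up the small leaf press. First lay the plywood board flat and square on the middle of the press bed, between the two pins. Then take the white holed plate out of the wooden rack by its open end, lay it flat on the dark mat and let go, take it again by the other end and lower it over the press pins (large hole over the thick pin) until it rests flush on the board; leave all the other things on the bench where they are.

Things in the scene. Friction and masses are not known exactly. Their poses are not given: they have to be found in the camera images.
- press: leaf press fixed to the bench, left or right of the mat, place and yaw vary; its +x end points roughly away from the robot. Origin: centre of its underside; x along its length, z up. Aluminium bed 210 long, its top 20 above the bench, 50 wide (71 wide in the -x half), with two guide cheeks and two pins
- bed_centre (a point): centre of the top of the press bed, 20 above the press origin; board and plate are both to be centred over it
- press_cheeks (a point): point on the bed midway between the two dark steel guide cheeks (press x = -47.5). The cheeks are 8 thick, 71 apart inside, top 52 above the bench, and flank the bed from press x = -95 to 0 only: no room for fingers there. The +x half is open at the sides
- thin_pin (a point): tip of the thin upright steel pin, diameter 10, at press x = -78 on the centre line (between the cheeks); tip 60 above the bench, tapered over its last 7
- thick_pin (a point): tip of the thick upright steel pin, diameter 18, at press x = +78 on the centre line (open end); tip 60 above the bench, tapered over its last 7
- rack: wooden rack fixed to the bench across the mat from the press; the plate lies flat in it, +x ends together, +x roughly away from the robot. Origin: centre of its underside; x lengthwise. Floor 20 above the bench, 46 wide in the open -x half (the plate overhangs it); cheeks 71 apart inside, 8 thick, top 44 above the bench, from x = 0 to 95, end wall at x = 100 to 106
- plate: loose white plastic plate 190 x 64 x 12 thick, about 0.16 kg. Origin: centre of its underside; x along its length, z up. Through holes on the centre line: diameter 13 at x = -78, diameter 21 at x = +78, so it goes on the pins one way round only. Gripped across its 64 width: in the rack only its -x half is accessible, in the press only its +x half
- board: loose plain plywood board 116 x 64 x 10 thick, about 0.06 kg, on the bench beyond the mat, long side roughly across the bench. Origin: centre of its underside; x along its length, z up; both ends alike. In the press it can be gripped, across its 64 width, in the half towards the press's +x end
- mat: thin black rubber mat fixed to the bench, in front of the robot, 160 (x) x 230 (y), 3 thick. Origin: centre of its underside
- petri: bystander, to be left alone: closed petri dish, 88 across, 24 high, standing nearer the robot than the mat, on the left. Origin: centre of its underside
- tipbox: bystander, to be left alone: low box with clear lid, 77 x 112, 55 high, nearer the robot than the mat, on the right. Origin: centre of its underside
- mortar: bystander, to be left alone: white ceramic bowl, 100 across, 50 high, on the far left. Origin: centre of its underside
- jar_a: bystander, to be left alone: lidded glass jar, 66 across, 90 high, far in the middle. Origin: centre of its underside
- jar_b: bystander, to be left alone: lidded glass jar, 66 across, 90 high, far on the right. Origin: centre of its underside
- amber: bystander, to be left alone: amber bottle, 68 across, 150 high, left side. Origin: centre of its underside
- washbottle: bystander, to be left alone: white wash bottle, 66 across, 175 high with its spout, right side. Origin: centre of its underside

How it is judged (in metres and radians):
On the way, in this order (a step that is already met when the one before it is completed fails the run):
1. the board lies square on the press bed, released, while the plate has not yet left the rack (z of board in the frame of press between 0.018 and 0.0225 m and horizontal distance between board and bed_centre below 0.006 m and angle between the x axis of board and the x axis of press, either way round below 0.06 rad and angle between board's own z axis and vertical below 0.04 rad and contact force between the fingers and board below 0.2 N and linear speed of board below 0.02 m/s and distance of plate from where it was at the start of the episode below 0.015 m), for 0.2 s.
2. the plate lies flat on the mat, released (height (world z) of plate below 0.006 m and angle between plate's own z axis and vertical below 0.04 rad and x of plate in the frame of mat between -0.06 and 0.06 m and y of plate in the frame of mat between -0.09 and 0.09 m and contact force between the fingers and plate below 0.2 N and linear speed of plate below 0.02 m/s), for 0.2 s.
At the end, for the whole second after the job is handed in: the board lies flat on the press bed, its centre within 6 mm of the bed centre and its length within 0.06 rad of the press's; the plate is on both pins and rests flush on the board (height within about 2 mm, tilt under 0.025 rad), its centre within 4 mm of the bed centre; both released and at rest (z of board in the frame of press between 0.018 and 0.0225 m and horizontal distance between board and bed_centre below 0.006 m and angle between the x axis of board and the x axis of press, either way round below 0.06 rad and angle between board's own z axis and vertical below 0.04 rad and z of plate in the frame of press between 0.028 and 0.0325 m and horizontal distance between plate and bed_centre below 0.004 m and angle between the x axis of plate and the x axis of press, either way round below 0.05 rad and angle between plate's own z axis and vertical below 0.025 rad and contact force between the fingers and board below 0.2 N and linear speed of each of board, plate below 0.02 m/s and contact force between the fingers and plate below 0.2 N); the robot touches nothing.
It fails at once if any bystander (petri dish, tip box, mortar, jar, bottle) is pushed more than 25 mm from its place or tipped over (distance of any of petri, tipbox, mortar, jar_a, jar_b, amber, washbottle from where it was at the start of the episode above 0.025 m or angle between any of petri, tipbox, mortar, jar_a, jar_b, amber, washbottle's own z axis and vertical above 0.5 rad).
It also fails if it takes over 67 s, if anything falls off the work surface, if the arm or the gripper's body presses on something with over 40 N, if the wrist force passes 120 N, or if a joint passes its speed limit or range.

## Working session

There is one attempt and no reset: what is moved stays moved. The work goes in short steps, Python scripts to look and compute and a tool call to move; the robot and the scene stay as the last step left them, time stands still between calls to the robot, and variables do not carry over. Pictures are saved under pics/ and viewed, at most 12 in all, crops included, and the job is handed in when it is done.

Besides the shell and the picture viewer there is one more tool, called after ">>>" as a command line: name --pt "numbers of a row" for each row, then --argument value for the rest. move_arm: Moves the arm, as the interface text tells. Its arguments: {"type":"object","properties":{"gripper":{"type":"array","items":{"type":"number"}},"dp":{"type":"array","items":{"type":"array","items":{"type":"number"}}},"roll":{"type":"array","items":{"type":"number"}},"squeeze":{"type":"number"}},"required":["gripper","dp","roll"]}

```bash
mkdir -p pics; python3 - <<'E'
from bench import ctrl
import cv2,numpy as np
s=ctrl.sense();print(s,ctrl.tip_reach)
for n in("top","scene"):
    im=ctrl.get_image(n);cv2.imwrite(f"pics/{n}0.png",im[:,:,::-1]);i=ctrl.camera_info(n);print(n,i)
E
```

```text
{'clock': 0.0, 'joint_positions': array([ 1.27929487,  0.70707165, -0.02761315,  1.48498052,  0.02201527,
        0.95087917, -0.07551542]), 'qd': array([ 0.00157975, -0.00130725,  0.00023565,  0.00109131, -0.00170421,
       -0.00083923, -0.00099813]), 'joint_efforts': array([ 4.44462339e-04, -8.83222747e+01,  1.23487104e+00, -2.36174315e+01,
        1.69638771e-02,  6.56861812e-03, -1.78875325e-05]), 'ee_pos': array([ 142.08213496, -556.92206952,  238.84984264]), 'tcp_rot': array([-5.10409146e-04,  9.92210509e-01,  1.24571413e-01, -8.76619750e-05]), 'wrist_force': array([0.36836561, 0.09206235, 0.87279553]), 'wrist_torque': array([ 0.02106991, -0.00608561,  0.01887638]), 'grasp_force': 0.0, 'opening': 85.06469910821616} 8.0
top {'K': array([[518.29668998,   0.        , 317.55231608],
       [  0.        , 518.29668998, 194.38171223],
       [  0.        ,   0.        ,   1.        ]]), 'pose': array([[-1.42090031e-02, -9.90701272e-01,  1.35311100e-01,
         3.11954994e+02],
       [-9.99814352e-01,  1.58384110e-02,  1.09730002e-02,
        -3.19354400e+01],
       [-1.30140780e-02, -1.35130065e-01, -9.90742398e-01,
         1.83215833e+03],
       [ 0.00000000e+00,  0.00000000e+00,  0.00000000e+00,
         1.00000000e+00]])}
scene {'K': array([[428.59091162,   0.        , 313.84643242],
       [  0.        , 428.59091162, 201.78194647],
       [  0.        ,   0.        ,   1.        ]]), 'pose': array([[-3.45422481e-01,  7.90980993e-01, -5.05007306e-01,
         1.20119286e+03],
       [ 9.38443868e-01,  2.89689740e-01, -1.88156745e-01,
         2.37111407e+02],
       [-2.53297323e-03, -5.38914579e-01, -8.42356611e-01,
         1.14767953e+03],
       [ 0.00000000e+00,  0.00000000e+00,  0.00000000e+00,
         1.00000000e+00]])}
```

View pics/top0.png

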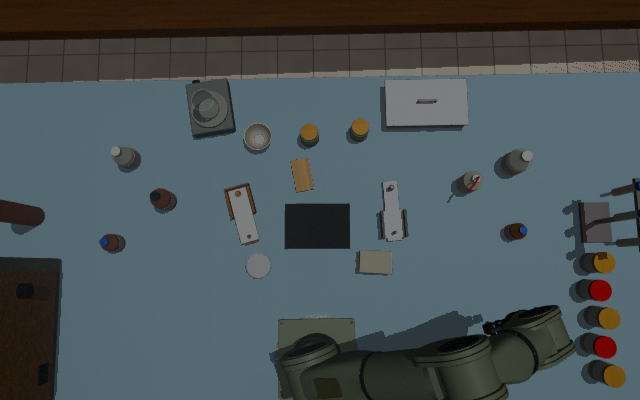

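The top view shows the rack with the white plate at (242,214), the board at (302,175), the mat at (317,226) and the press at (392,211). The petri dish is at (258,266) and the tipbox at (376,262). I'll enlarge the middle.

```bash
cat > h.py <<'E'
from bench import ctrl
import cv2,numpy as np
from scipy.spatial.transform import Rotation as R
def pix2w(name,uv,z,info=None):
    i=info or ctrl.camera_info(name);K=i["K"];T=i["pose"];u=np.atleast_2d(uv).astype(float)
    a=(u-[K[0,2],K[1,2]])/[K[0,0],K[1,1]]
    if name=="wrist":
        r=np.linalg.norm(a,axis=1,keepdims=True);d=np.hstack([a/np.maximum(r,1e-9)*np.sin(r),np.cos(r)])
    else: d=np.hstack([a,np.ones((len(a),1))])
    d=d@T[:3,:3].T; o=T[:3,3]
    return o+d*((np.reshape(z,(-1,1))-o[2])/d[:,2:])
def w2pix(name,p,info=None):
    i=info or ctrl.camera_info(name);K=i["K"];T=i["pose"]
    c=(np.atleast_2d(p)-T[:3,3])@T[:3,:3]
    if name=="wrist":
        rr=np.linalg.norm(c[:,:2],axis=1,keepdims=True);th=np.arctan2(rr,c[:,2:]);a=c[:,:2]/np.maximum(rr,1e-9)*th
    else: a=c[:,:2]/c[:,2:]
    return a*[K[0,0],K[1,1]]+[K[0,2],K[1,2]]
def toolmove(target,ang=None):
    """dp (cm) to reach target pos (mm), roll (deg) so tool y axis direction has world angle ang (rad, mod pi)"""
    s=ctrl.sense();q=s["tcp_rot"];M=R.from_quat([q[1],q[2],q[3],q[0]]).as_matrix()
    dp=M.T@(np.array(target)-s["ee_pos"])/10
    yaw=np.arctan2(M[1,1],M[0,1])
    if ang is not None:
        d=(ang-yaw+np.pi/2)%np.pi-np.pi/2
        roll=-np.degrees(d) # tool z down
    else: roll=None
    print("pos",s["ee_pos"].round(1),"yaw_y",yaw.round(4),"dp cm",dp.round(2),"roll deg",roll)
E
python3 - <<'E'
import cv2
from h import *
im=cv2.imread("pics/top0.png")
cv2.imwrite("pics/c.png",cv2.resize(im[120:285,215:415],None,fx=4,fy=3.6*4/3.6*0.9,interpolation=cv2.INTER_CUBIC))
for n,p,z in(("press",(392,211),32),("rack/plate",(242,214),32),("board",(302.5,175),10),("mat",(317.5,226),3),("petri",(258,266),24),("tipbox",(376,262),55),("mortar",(257,137),50),("jara",(309,135),90),("jarb",(360,130),90),("amber",(162,199),100),("wash",(470,183),150)):print(n,pix2w("top",p,z).round(0))
i=ctrl.camera_info("wrist");s=ctrl.sense();print(i,s["ee_pos"])
E
```

```text
press [[ 495. -271.   32.]]
rack/plate [[493. 253.  32.]]
board [[631.  41.  10.]]
mat [[449. -10.   3.]]
petri [[312. 198.  24.]]
tipbox [[ 320. -207.   55.]]
mortar [[763. 199.  50.]]
jara [[757.  14.  90.]]
jarb [[ 772. -162.   90.]]
amber [[541. 514. 100.]]
wash [[ 571. -513.  150.]]
{'K': array([[309.70691629,   0.        , 319.83711328],
       [  0.        , 309.70691629, 201.41127791],
       [  0.        ,   0.        ,   1.        ]]), 'pose': array([[ 2.47612222e-01, -9.34843740e-01, -2.54470762e-01,
         2.06785035e+02],
       [-9.68858578e-01, -2.39220990e-01, -6.39247526e-02,
        -5.40678331e+02],
       [-1.11509274e-03,  2.62374731e-01, -9.64965418e-01,
         3.74757562e+02],
       [ 0.00000000e+00,  0.00000000e+00,  0.00000000e+00,
         1.00000000e+00]])} [ 142.09848854 -556.93535587  238.87819026]
```

View pics/c.png

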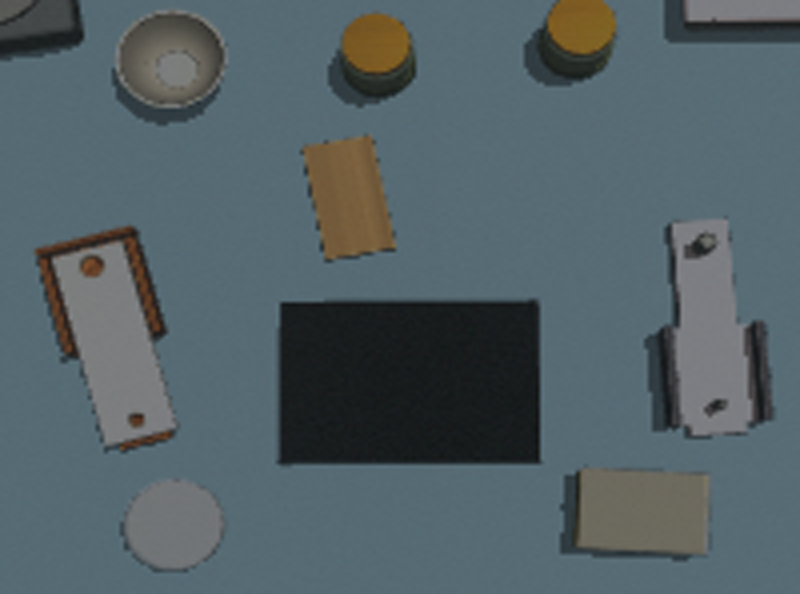

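The crop shows the press on the right with its pins at (705,243) and (715,405). It also shows the board with its long side along x, and the rack on the left turned by about +0.26 rad. Next I'll move above the press to look closely.

>>> move_arm --gripper '[1,1,1,1,1,1,1,1,1,1]' --pt "37.4 -20.1 -2" --pt "37.4 -20.1 -2" --pt "37.4 -20.1 -2" --pt "37.4 -20.1 -2" --pt "37.4 -20.1 -2" --pt "37.4 -20.1 -2" --pt "37.4 -20.1 -2" --pt "37.4 -20.1 -2" --pt "37.4 -20.1 -2" --pt "37.4 -20.1 -2" --roll '[11,11,11,11,11,11,11,11,11,11]'

```text
clock: 0.93
ee_pos: [449.8, -273.8, 258.9]
tcp_rot: [-0.0, 1.0, 0.029, -0.0]
wrist_force: [0.2, -1.6, 0.8]
opening: 85.4
grasp_force: 0.0
```

>>> move_arm --gripper '[1,1,1,1]' --pt "0 0 0" --pt "0 0 0" --pt "0 0 0" --pt "0 0 0" --roll '[0,0,0,0]'

```text
clock: 1.27
ee_pos: [447.9, -276.5, 258.8]
tcp_rot: [0.0, 1.0, 0.028, -0.0]
wrist_force: [-0.5, -0.3, -0.4]
opening: 85.6
grasp_force: 0.0
```

```bash
python3 - <<'E'
from h import *
import pickle
i=ctrl.camera_info("wrist");s=ctrl.sense();im=ctrl.get_image("wrist")
cv2.imwrite("pics/w1.png",im[:,:,::-1]);pickle.dump((i,s),open("w1.pkl","wb"));print(s["ee_pos"],s["tcp_rot"],s["qd"].round(3),i["pose"].round(3))
E
```

```text
[ 447.87206747 -276.49069383  258.83937733] [ 8.31927348e-05  9.99605085e-01  2.80998094e-02 -2.61974507e-04] [ 0.008 -0.003 -0.002 -0.001 -0.002 -0.    -0.002] [[ 5.70000e-02 -9.63000e-01 -2.62000e-01  5.14550e+02]
 [-9.98000e-01 -5.50000e-02 -1.50000e-02 -2.72717e+02]
 [ 0.00000e+00  2.63000e-01 -9.65000e-01  3.94655e+02]
 [ 0.00000e+00  0.00000e+00  0.00000e+00  1.00000e+00]]
```

View pics/w1.png

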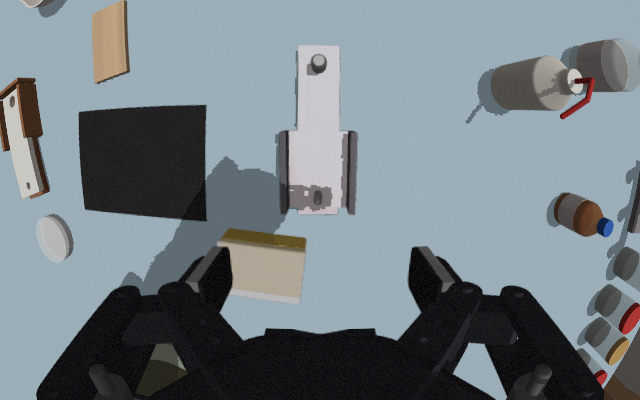

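The wrist view shows the press in full: thick pin tip near (319,60), thin pin tip near (318,195), bed end corners near (298,45) and (339,45), and cheeks at about columns 284 and 352. I'll enlarge it for precise corners.

```bash
python3 - <<'E'
import cv2,numpy as np
im=cv2.imread("pics/w1.png")
a=cv2.resize(im[38:128,280:360],None,fx=5,fy=5,interpolation=cv2.INTER_CUBIC)
b=cv2.resize(im[125:219,275:361],None,fx=4.6,fy=4.6,interpolation=cv2.INTER_CUBIC)
b=cv2.resize(im[128:218,280:360],None,fx=5,fy=5,interpolation=cv2.INTER_CUBIC)
cv2.imwrite("pics/w1c.png",np.hstack([a,b]))
E
```

```text
(no output)
```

View pics/w1c.png

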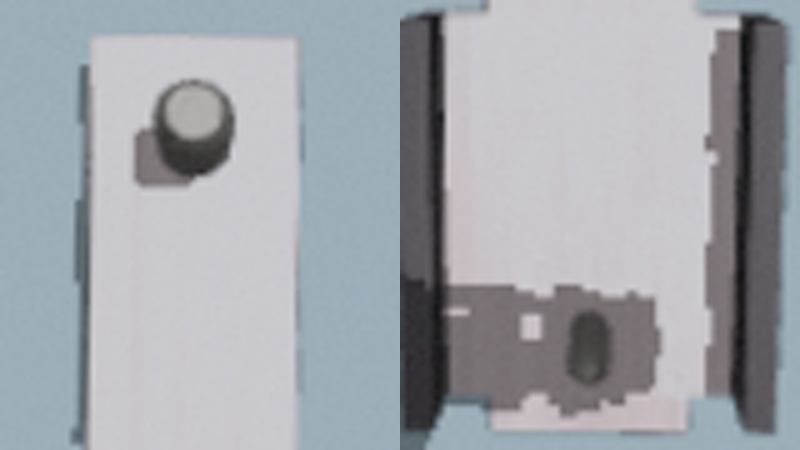

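The crop gives thick tip (195,111), thin tip about (589,362), far bed corners (91,37) and (298,38), and near corners (490,430) and (688,430). Now I'll fit the press pose and look at the board.

```bash
cat >> h.py <<'E'
from scipy.optimize import least_squares
def fit(name,info,model,px,x0):
    model=np.array(model,float)
    def P(p):
        c,s=np.cos(p[2]),np.sin(p[2]);m=model.copy();m[:,:2]=model[:,:2]@np.array([[c,s],[-s,c]])+p[:2];return m
    r=least_squares(lambda p:(w2pix(name,P(p),info)-px).ravel(),x0,x_scale=[1,1,.01])
    return r.x,r.fun.reshape(-1,2)
E
python3 - <<'E'
from h import *
import pickle
i,s=pickle.load(open("w1.pkl","rb"))
cr=lambda x,y,u0,v0:((x+.5)/5-.5+u0,(y+.5)/5-.5+v0)
px=np.array([cr(195,111,280,38),cr(189,362,280,128),cr(91,37,280,38),cr(298,38,280,38),cr(90,430,280,128),cr(288,430,280,128)])
M=[(78,0,60),(-78,0,60),(105,25,20),(105,-25,20),(-105,25,20),(-105,-25,20)]
x,f=fit("wrist",i,M,px,[495,-271,.06]);print(x,f.round(2))
# board & rack in this view (coarse)
print(pix2w("wrist",[(111,41),(28,140)],[10,32],i).round(0))
E
```

```text
[ 5.01464455e+02 -2.71246597e+02  4.91193013e-02] [[-0.3  -0.21]
 [-0.07  1.23]
 [-0.09 -0.46]
 [ 0.36 -0.43]
 [ 0.18 -0.26]
 [-0.04  0.03]]
[[633.  37.  10.]
 [495. 216.  32.]]
```

>>> move_arm --gripper '[1,1,1,1,1,1,1,1,1,1]' --pt "10 -30.5 0" --pt "10 -30.5 0" --pt "10 -30.5 0" --pt "10 -30.5 0" --pt "10 -30.5 0" --pt "10 -30.5 0" --pt "10 -30.5 0" --pt "10 -30.5 0" --pt "10 -30.5 0" --pt "10 -30.5 0" --roll '[-7,-7,-7,-7,-7,-7,-7,-7,-7,-7]'

```text
clock: 2.15
ee_pos: [530.9, 35.1, 258.7]
tcp_rot: [-0.0, 0.996, 0.09, -0.0]
wrist_force: [-1.0, -2.1, -0.5]
opening: 85.1
grasp_force: 0.0
```

>>> move_arm --gripper '[1,1,1]' --pt "0 0 0" --pt "0 0 0" --pt "0 0 0" --roll '[0,0,0]'

```text
clock: 2.4
ee_pos: [530.8, 33.3, 259.1]
tcp_rot: [0.0, 0.996, 0.089, 0.0]
wrist_force: [-0.2, -0.9, -0.6]
opening: 85.5
grasp_force: 0.0
```

```bash
python3 - <<'E'
from h import *
import pickle
i=ctrl.camera_info("wrist");s=ctrl.sense();im=ctrl.get_image("wrist")
cv2.imwrite("pics/w2.png",im[:,:,::-1]);pickle.dump((i,s),open("w2.pkl","wb"));print(s["ee_pos"],s["tcp_rot"])
E
```

```text
[530.79794344  33.31787485 259.06021333] [7.50985401e-05 9.96048445e-01 8.88115355e-02 2.98224042e-05]
```

View pics/w2.png

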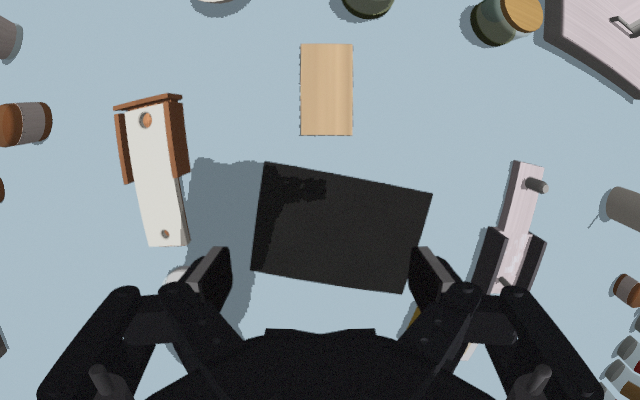

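The board is at (300..353, 43..136), nearly upright in this view; the rack with the plate is at (150,170). I'll rectify to metric planes and measure both.

```bash
cat >> h.py <<'E'
def rect(im,name,info,c,half,z,res=.5):
    """top-down metric patch on plane z: row grows with -x, column with -y"""
    n=int(2*half/res);g=np.arange(n)*res-half
    Y,X=np.meshgrid(c[1]-g,c[0]-g)
    P=np.stack([X,Y,np.full_like(X,z)],-1).reshape(-1,3)
    m=w2pix(name,P,info).astype(np.float32).reshape(n,n,2)
    return cv2.remap(im,m[...,0],m[...,1],cv2.INTER_CUBIC)
def box(mask,c,half,res=.5):
    mask=cv2.morphologyEx(mask.astype(np.uint8)*255,cv2.MORPH_OPEN,np.ones((5,5)))
    ct=max(cv2.findContours(mask,cv2.RETR_EXTERNAL,cv2.CHAIN_APPROX_NONE)[0],key=cv2.contourArea)
    b=cv2.boxPoints(cv2.minAreaRect(ct))
    w=np.stack([c[0]+half-b[:,1]*res,c[1]+half-b[:,0]*res],1)
    e=[w[1]-w[0],w[2]-w[1]];L=[np.linalg.norm(v) for v in e];k=int(np.argmax(L));d=e[k]*np.sign(e[k][0])
    return w.mean(0),np.arctan2(d[1],d[0]),sorted(L)
E
python3 - <<'E'
from h import *
import pickle
i,s=pickle.load(open("w2.pkl","rb"));im=cv2.imread("pics/w2.png")
c=(633,37);r=rect(im,"wrist",i,c,110,10);h=cv2.cvtColor(r,cv2.COLOR_BGR2HSV)
m=(h[...,0]<30)&(h[...,1]>60)&(h[...,2]>100);print(box(m,c,110))
c=(495,225);r=rect(im,"wrist",i,c,130,32);h=cv2.cvtColor(r,cv2.COLOR_BGR2HSV)
m=(h[...,1]<35)&(h[...,2]>190);print(box(m,c,130));cv2.imwrite("pics/_r.png",r)
E
```

```text
(array([635.60657 ,  44.402954], dtype=float32), np.float32(0.1767088), [np.float32(63.302204), np.float32(114.931915)])
(array([489.7019 , 251.04276], dtype=float32), np.float32(0.25600174), [np.float32(66.004654), np.float32(192.9269)])
```

```bash
python3 - <<'E'
from h import *
a=.1767
for z in(50,14):toolmove((635.6+30*np.cos(a),44.4+30*np.sin(a),z),a+np.pi/2)
E
```

```text
pos [530.8  33.6 259. ] yaw_y -1.3926 dp cm [13.5   0.79 20.91] roll deg 0.08729830935647033
pos [530.8  33.6 259. ] yaw_y -1.3926 dp cm [13.5   0.79 24.51] roll deg 0.08729830935647033
```

>>> move_arm --gripper '[1,1,1,1,1,1,1,1,1,1]' --pt "13.5 0.8 19" --pt "13.5 0.8 19" --pt "13.5 0.8 19" --pt "13.5 0.8 19" --pt "13.5 0.8 19" --pt "13.5 0.8 19" --pt "13.5 0.8 19" --pt "13.5 0.8 22" --pt "13.5 0.8 24.5" --pt "13.5 0.8 24.5" --roll '[0,0,0,0,0,0,0,0,0,0]'

```text
clock: 3.28
ee_pos: [662.8, 50.2, 10.6]
tcp_rot: [-0.0, 0.996, 0.09, -0.003]
wrist_force: [-0.5, 0.2, -1.0]
opening: 85.4
grasp_force: 0.0
```

>>> move_arm --gripper '[0.8,0.7,0.6,0.5,0.4,0.4,0.4,0.4]' --pt "0 0 0" --pt "0 0 0" --pt "0 0 0" --pt "0 0 0" --pt "0 0 0" --pt "0 0 0" --pt "0 0 0" --pt "0 0 0" --roll '[0,0,0,0,0,0,0,0]' --squeeze 40

```text
clock: 3.95
ee_pos: [665.2, 51.0, 14.1]
tcp_rot: [-0.0, 0.996, 0.09, 0.0]
wrist_force: [-0.4, -0.1, 0.6]
opening: 60.3
grasp_force: 0.0
```

```bash
python3 - <<'E'
from h import *
s=ctrl.sense();print(s["ee_pos"],s["wrist_force"],s["opening"],s["grasp_force"],ctrl.tip_reach,2*np.arctan2(s["tcp_rot"][2],s["tcp_rot"][1]))
E
```

```text
[665.15575749  51.04156746  14.05324055] [-0.37504406 -0.07042579  0.61540775] 60.25298479039065 0.0 8.0 0.17997094278041872
```

The tips closed above the board because the pads stand further back when open. I'll reopen, go 11 mm lower and close again.

>>> move_arm --gripper '[1,1,1,1,1,1,1,1,1]' --pt "0 0.1 -1" --pt "0 0.1 -1" --pt "0 0.1 -1" --pt "0 0.1 -1" --pt "0 0.1 -1" --pt "0 0.1 0" --pt "0 0.1 1.1" --pt "0 0.1 1.1" --pt "0 0.1 1.1" --roll '[0,0,0,0,0,0,0,0,0]'

```text
clock: 4.7
ee_pos: [664.7, 49.9, 1.7]
tcp_rot: [-0.0, 0.996, 0.09, -0.001]
wrist_force: [0.8, 0.3, 0.4]
opening: 85.9
grasp_force: 0.0
```

>>> move_arm --gripper '[0.8,0.7,0.6,0.5,0.4,0.3,0.3,0.3]' --pt "0 0 0" --pt "0 0 0" --pt "0 0 0" --pt "0 0 0" --pt "0 0 0" --pt "0 0 0" --pt "0 0 0" --pt "0 0 0" --roll '[0,0,0,0,0,0,0,0]' --squeeze 40

```text
clock: 5.37
ee_pos: [665.5, 50.0, 3.5]
tcp_rot: [-0.0, 0.996, 0.09, 0.0]
wrist_force: [-1.1, 0.1, 5.1]
opening: 63.0
grasp_force: 43.8
```

>>> move_arm --gripper '[0.3,0.3,0.3,0.3,0.3,0.3]' --pt "0 0 -2" --pt "0 0 -5" --pt "0 0 -8" --pt "0 0 -10" --pt "0 0 -10" --pt "0 0 -10" --roll '[0,0,0,0,0,0]'

```text
clock: 5.87
ee_pos: [665.7, 50.1, 103.8]
tcp_rot: [-0.0, 0.996, 0.09, 0.001]
wrist_force: [0.1, 0.5, -1.4]
opening: 62.5
grasp_force: 44.5
```

```bash
python3 - <<'E'
from h import *
s=ctrl.sense();print(s["opening"],s["grasp_force"])
a=.0491
toolmove((501.5+30*np.cos(a),-271.2+30*np.sin(a),100),a+np.pi/2)
E
```

```text
62.5077867268615 44.538506269454956
pos [665.7  50.1 103.8] yaw_y -1.3908 dp cm [-18.93  29.06   0.35] roll deg 7.4988507727754765
```

>>> move_arm --gripper '[0.3,0.3,0.3,0.3,0.3,0.3,0.3,0.3,0.3,0.3]' --pt "-3 4 0" --pt "-6 9 0" --pt "-8.5 13 0" --pt "-11 17 0" --pt "-13.5 20.5 0" --pt "-16 24 0" --pt "-17.5 27 0" --pt "-18.5 28.5 0" --pt "-18.9 29.1 0" --pt "-18.9 29.1 0" --roll '[1,2,3,4,5,6,7,7.5,7.5,7.5]'

```text
clock: 6.7
ee_pos: [528.8, -274.5, 101.9]
tcp_rot: [0.001, 1.0, 0.022, -0.001]
wrist_force: [-0.2, 0.2, -0.1]
opening: 62.2
grasp_force: 44.5
```

>>> move_arm --gripper '[0.3,0.3,0.3]' --pt "0 0 0" --pt "0 0 0" --pt "0 0 0" --roll '[0,0,0]'

```text
clock: 6.95
ee_pos: [531.9, -268.8, 102.5]
tcp_rot: [-0.0, 1.0, 0.025, -0.0]
wrist_force: [0.0, 1.3, -0.7]
opening: 63.1
grasp_force: 44.5
```

```bash
python3 - <<'E'
from h import *
import pickle
i=ctrl.camera_info("wrist");s=ctrl.sense();im=ctrl.get_image("wrist")[:,:,::-1].copy()
cv2.imwrite("pics/w3.png",im);pickle.dump((i,s),open("w3.pkl","wb"));print(s["ee_pos"],s["tcp_rot"])
a=.0491;pr=lambda x,y,z:(501.5+x*np.cos(a)-y*np.sin(a),-271.2+x*np.sin(a)+y*np.cos(a),z)
P=[pr(105,25,20),pr(105,-25,20),pr(78,0,60),pr(58,32,110),pr(58,-32,110),pr(58,32,100),pr(58,-32,100)]
q=w2pix("wrist",P,i);print(q.round(1))
cv2.imwrite("pics/w3c.png",cv2.resize(im[80:330,160:480],None,fx=2.4,fy=2.4,interpolation=cv2.INTER_CUBIC))
E
```

```text
[ 531.88221138 -268.79727303  102.46728842] [-4.58478677e-04  9.99677917e-01  2.53735132e-02 -1.92642901e-04]
[[285.6 108.4]
 [357.3 108.6]
 [321.6 152.4]
 [249.4 210.7]
 [394.4 211. ]
 [253.9 204.5]
 [389.6 204.8]]
```

View pics/w3c.png

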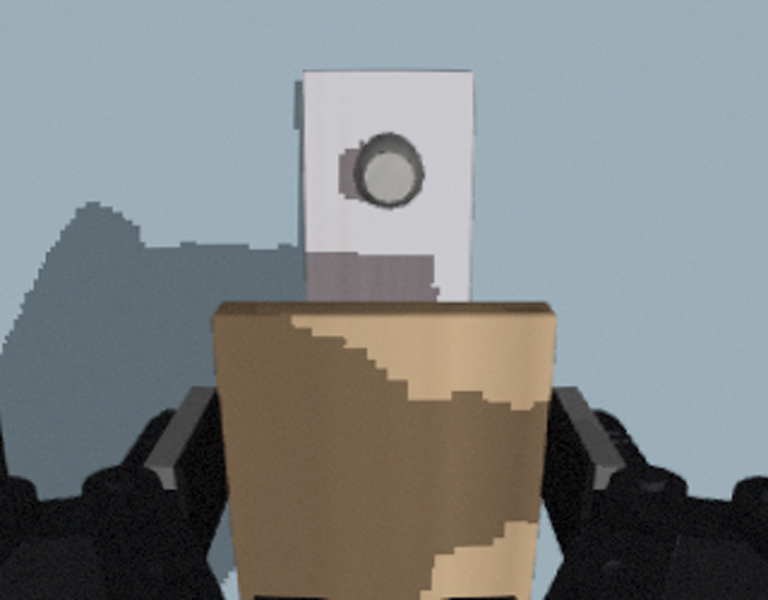

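The far bed corners are at crop (304,70) and (473,70), the thick tip at (389,178) and the board's far edge at y=313, all within about 1 mm of prediction. I'll descend and then fine-trim.

>>> move_arm --gripper '[0.3,0.3,0.3,0.3,0.3,0.3,0.3]' --pt "0 0 2" --pt "0 0 4" --pt "0 0 6" --pt "0 0 6.5" --pt "0 0 6.5" --pt "0 0 6.5" --pt "0 0 6.5" --roll '[0,0,0,0,0,0,0]'

```text
clock: 7.58
ee_pos: [532.0, -270.2, 39.1]
tcp_rot: [0.0, 1.0, 0.025, 0.001]
wrist_force: [0.3, 0.5, -0.6]
opening: 62.7
grasp_force: 44.5
```

```bash
python3 - <<'E'
from h import *
toolmove((530.9,-269.7,24),.0491+np.pi/2)
E
```

```text
pos [ 532.  -270.2   39.1] yaw_y -1.5214 dp cm [-0.11 -0.05  1.51] roll deg 0.0156302583933223
```

>>> move_arm --gripper '[0.3,0.3,0.3,0.3,0.3,0.3,0.3,0.3]' --pt "-0.1 -0.05 0.4" --pt "-0.1 -0.05 0.8" --pt "-0.1 -0.05 1.1" --pt "-0.1 -0.05 1.3" --pt "-0.1 -0.05 1.45" --pt "-0.1 -0.05 1.5" --pt "-0.1 -0.05 1.55" --pt "-0.1 -0.05 1.55" --roll '[0,0,0,0,0,0,0,0]'

```text
clock: 8.25
ee_pos: [530.4, -269.7, 23.4]
tcp_rot: [-0.0, 1.0, 0.024, 0.0]
wrist_force: [-6.8, 4.0, 23.4]
opening: 62.4
grasp_force: 46.9
```

```bash
python3 - <<'E'
from h import *
toolmove((530.9,-269.7,23.5),.0491+np.pi/2);print(ctrl.sense()["wrist_force"])
E
```

```text
pos [ 530.4 -269.7   23.4] yaw_y -1.5218 dp cm [ 0.05  0.01 -0.01] roll deg -0.007550238620917821
[-6.79163895  4.03284779 23.37705427]
```

>>> move_arm --gripper '[0.3,0.55,0.7,0.85,1,1,1,1,1,1]' --pt "0 0 -0.05" --pt "0 0 -0.05" --pt "0 0 -0.05" --pt "0 0 -0.05" --pt "0 0 -0.05" --pt "0 0 -0.05" --pt "0 0 -3" --pt "0 0 -7" --pt "0 0 -11" --pt "0 0 -15" --roll '[0,0,0,0,0,0,0,0,0,0]'

```text
clock: 9.08
ee_pos: [530.1, -269.5, 174.2]
tcp_rot: [-0.0, 1.0, 0.025, -0.0]
wrist_force: [0.6, -0.2, 0.0]
opening: 85.3
grasp_force: 0.0
```

>>> move_arm --gripper '[1,1,1,1,1,1]' --pt "-2 0 -3" --pt "-5 0 -6" --pt "-8 0 -8.5" --pt "-8 0 -8.5" --pt "-8 0 -8.5" --pt "-8 0 -8.5" --roll '[0,0,0,0,0,0]'

```text
clock: 9.58
ee_pos: [450.9, -273.4, 257.1]
tcp_rot: [-0.0, 1.0, 0.025, 0.0]
wrist_force: [1.9, 0.1, 0.1]
opening: 85.4
grasp_force: 0.0
```

```bash
python3 - <<'E'
from h import *
import pickle
i=ctrl.camera_info("wrist");s=ctrl.sense();im=ctrl.get_image("wrist")[:,:,::-1].copy()
cv2.imwrite("pics/w4.png",im);pickle.dump((i,s),open("w4.pkl","wb"));print(s["ee_pos"],2*np.arctan2(s["tcp_rot"][2],s["tcp_rot"][1]))
c=(501.5,-271.2);r=rect(im,"wrist",i,c,110,30);h=cv2.cvtColor(r,cv2.COLOR_BGR2HSV)
m=(h[...,0]<30)&(h[...,1]>60)&(h[...,2]>60);print(box(m,c,110))
cr=im[30:230,270:370];cv2.imwrite("pics/w4c.png",np.hstack([cv2.resize(cr[:100],None,fx=4,fy=4,interpolation=cv2.INTER_CUBIC),cv2.resize(cr[100:],None,fx=4,fy=4,interpolation=cv2.INTER_CUBIC)]))
E
```

```text
[ 450.9174335  -273.43239123  257.13961563] 0.04931740865641481
(array([ 499.89987, -271.09763], dtype=float32), np.float32(0.047582917), [np.float32(63.856213), np.float32(114.82229)])
```

View pics/w4c.png

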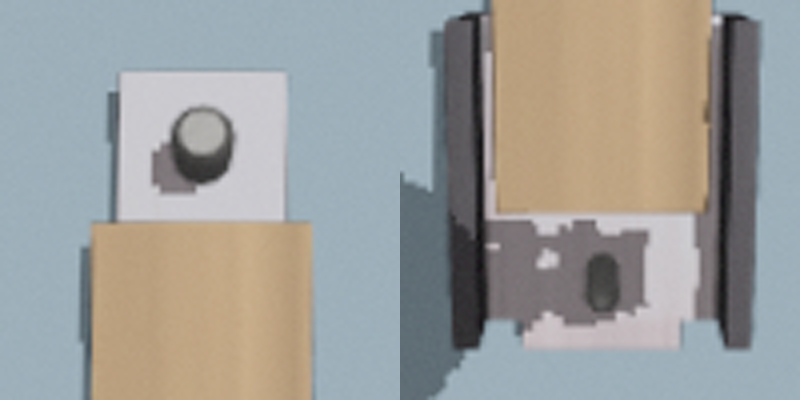

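The board sits square on the bed between the pins. Crop points: thick tip (203,132), far corners (119,72) and (287,72), thin pin column about 601, near end y≈348. I'll refit the press from this view, and look at the rack next.

```bash
python3 - <<'E'
from h import *
import pickle
i,s=pickle.load(open("w4.pkl","rb"))
cr=lambda x,y,v0:((x+.5)/4-.5+270,(y+.5)/4-.5+v0)
px=np.array([cr(203,132,30),cr(119,72,30),cr(287,72,30),cr(125,348,130),cr(281,348,130)])
M=[(78,0,60),(105,25,20),(105,-25,20),(-105,25,20),(-105,-25,20)]
x,f=fit("wrist",i,M,px,[501,-271,.05]);print(x,f.round(2))
a=x[2];q=lambda X,z:w2pix("wrist",[(x[0]+X*np.cos(a),x[1]+X*np.sin(a),z)],i)
print(((q(-78,60)-[270,130])*4).round(0))
toolmove((425,235,260),.256+np.pi/2)
E
```

```text
[ 5.00999386e+02 -2.71510854e+02  5.00267756e-02] [[ 0.04  0.13]
 [-0.04 -0.24]
 [ 0.01 -0.24]
 [-0.22  0.18]
 [ 0.21  0.17]]
[[202. 300.]]
pos [ 451.  -273.3  256.6] yaw_y -1.5212 dp cm [ -0.08 -50.89  -0.29] roll deg -11.825234440374219
```

>>> move_arm --gripper '[1,1,1,1,1,1,1,1,1,1]' --pt "0 -4 0" --pt "0 -8 0" --pt "0 -12 0" --pt "0 -16 0" --pt "0 -20 0" --pt "0 -24 0" --pt "0 -28 0" --pt "0 -32 0" --pt "0 -36 0" --pt "0 -40 0" --roll '[0,0,0,0,0,0,-3,-6,-9,-12]'

```text
clock: 10.47
ee_pos: [430.5, 128.5, 256.6]
tcp_rot: [0.0, 0.991, 0.131, -0.001]
wrist_force: [2.3, 0.5, -0.2]
opening: 85.7
grasp_force: 0.0
```

```bash
python3 - <<'E'
from h import *
toolmove((425,235,260),.256+np.pi/2)
E
```

```text
pos [430.5 128.5 256.6] yaw_y -1.3087 dp cm [  2.23 -10.43  -0.34] roll deg 0.34724732119669427
```

>>> move_arm --gripper '[1,1,1,1,1,1]' --pt "2.2 -10.4 0" --pt "2.2 -10.4 0" --pt "2.2 -10.4 0" --pt "2.2 -10.4 0" --pt "2.2 -10.4 0" --pt "2.2 -10.4 0" --roll '[0,0,0,0,0,0]'

```text
clock: 10.97
ee_pos: [425.6, 231.7, 256.7]
tcp_rot: [0.0, 0.992, 0.129, -0.001]
wrist_force: [-0.2, -1.0, -0.1]
opening: 85.3
grasp_force: 0.0
```

```bash
python3 - <<'E'
from h import *
import pickle
i=ctrl.camera_info("wrist");s=ctrl.sense();im=ctrl.get_image("wrist")[:,:,::-1].copy()
cv2.imwrite("pics/w5.png",im);pickle.dump((i,s),open("w5.pkl","wb"));print(s["ee_pos"],2*np.arctan2(s["tcp_rot"][2],s["tcp_rot"][1]))
c=(490,250);r=rect(im,"wrist",i,c,130,32);h=cv2.cvtColor(r,cv2.COLOR_BGR2HSV)
m=(h[...,1]<40)&(h[...,2]>170);print(box(m,c,130));cv2.imwrite("pics/_r5.png",r)
b=box(m,c,130)[0]
for g in(-45,-50): toolmove((b[0]+g*np.cos(.256),b[1]+g*np.sin(.256),24),.256+np.pi/2)
E
```

```text
[425.64364105 231.7230989  256.72044228] 0.2585475489525585
(array([491.23108, 247.32413], dtype=float32), np.float32(0.26082397), [np.float32(68.83074), np.float32(192.26083)])
pos [425.8 231.3 257. ] yaw_y -1.3132 dp cm [ 2.26  0.1  23.29] roll deg 0.0915881333667276
pos [425.8 231.3 257. ] yaw_y -1.3132 dp cm [ 1.76  0.1  23.29] roll deg 0.0915881333667276
```

View pics/_r5.png

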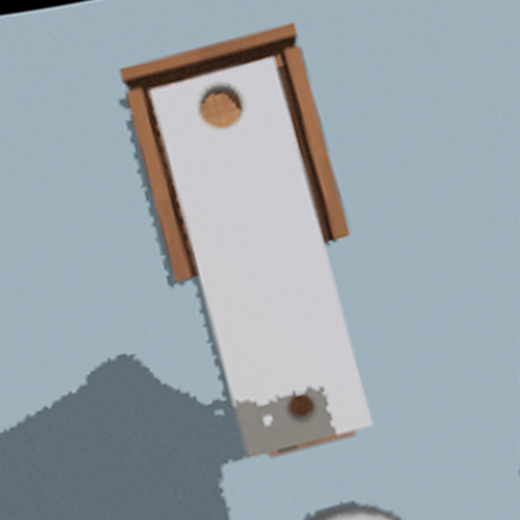

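The rectified patch shows the plate corners at (150,90), (276,57), (371,424) and (246,457), so the plate is at about (491.5, 249.6) with yaw 0.256. I'll grip it at plate x = -50.

```bash
python3 - <<'E'
from h import *
toolmove((491.5-50*np.cos(.256),249.6-50*np.sin(.256),23.5),.256+np.pi/2)
E
```

```text
pos [425.8 231.3 257. ] yaw_y -1.3132 dp cm [ 1.84 -0.11 23.34] roll deg 0.0915881333667276
```

>>> move_arm --gripper '[1,1,1,1,1,1,1,1,1,1]' --pt "1.8 -0.1 4" --pt "1.8 -0.1 8" --pt "1.8 -0.1 12" --pt "1.8 -0.1 16" --pt "1.8 -0.1 18" --pt "1.8 -0.1 18" --pt "1.8 -0.1 20" --pt "1.8 -0.1 22.5" --pt "1.8 -0.1 23.3" --pt "1.8 -0.1 23.3" --roll '[0,0,0,0,0,0,0,0,0,0]'

```text
clock: 11.85
ee_pos: [442.7, 237.1, 24.3]
tcp_rot: [0.0, 0.992, 0.129, -0.001]
wrist_force: [0.0, 0.5, 0.0]
opening: 85.2
grasp_force: 0.0
```

>>> move_arm --gripper '[1,1,0.7,0.6,0.5,0.4,0.3,0.3,0.3]' --pt "0 0 0" --pt "0 0 0" --pt "0 0 0" --pt "0 0 0" --pt "0 0 0" --pt "0 0 0" --pt "0 0 0" --pt "0 0 0" --pt "0 0 0" --roll '[0,0,0,0,0,0,0,0,0]' --squeeze 80

```text
clock: 12.6
ee_pos: [443.0, 237.7, 25.6]
tcp_rot: [-0.0, 0.992, 0.129, 0.001]
wrist_force: [-4.0, -1.7, 25.3]
opening: 61.7
grasp_force: 81.9
```

>>> move_arm --gripper '[0.3,0.3,0.3,0.3,0.3,0.3,0.3]' --pt "0 0 -0.7" --pt "0 0 -1.5" --pt "0 0 -2.5" --pt "0 0 -4" --pt "0 0 -6" --pt "0 0 -8" --pt "0 0 -8" --roll '[0,0,0,0,0,0,0]'

```text
clock: 13.18
ee_pos: [443.7, 238.1, 108.0]
tcp_rot: [-0.001, 0.992, 0.129, 0.002]
wrist_force: [0.2, -0.0, 0.5]
opening: 61.6
grasp_force: 88.5
```

```bash
python3 - <<'E'
from h import *
s=ctrl.sense();print(s["opening"],s["grasp_force"],s["wrist_force"],s["wrist_torque"])
# plate centre on mat at (450,-10), yaw 0.05 -> tool at plate x=-50
a=.05
toolmove((450-50*np.cos(a),-10-50*np.sin(a),100),a+np.pi/2)
E
```

```text
61.57187048614281 88.45999002456665 [ 0.19959334 -0.01381027  0.45981579] [-0.00789414  0.0708613   0.01660111]
pos [443.7 238.1 108. ] yaw_y -1.3124 dp cm [-10.63  23.12   0.73] roll deg 11.939106092648435
```

>>> move_arm --gripper '[0.3,0.3,0.3,0.3,0.3,0.3,0.3,0.3,0.3,0.3]' --pt "-1 3 0" --pt "-2 6 0" --pt "-3 9 0" --pt "-4 12 0" --pt "-5 15 0" --pt "-6 18 0" --pt "-7 21 0" --pt "-8 23 0" --pt "-8.2 23.8 0" --pt "-8.2 23.8 0" --roll '[1,2,4,6,8,10,12,12,12,12]'

```text
clock: 14.02
ee_pos: [424.2, -15.2, 104.6]
tcp_rot: [0.0, 1.0, 0.023, 0.0]
wrist_force: [0.3, 0.4, -1.2]
opening: 61.4
grasp_force: 88.4
```

>>> move_arm --gripper '[0.3,0.3,0.3,0.3,0.3,0.3,0.3,0.3]' --pt "0 0 2" --pt "0 0 4" --pt "0 0 6" --pt "0 0 7.5" --pt "0 0 8.5" --pt "0 0 8.8" --pt "0 0 8.8" --pt "0 0 8.8" --roll '[0,0,0,0,0,0,0,0]'

```text
clock: 14.68
ee_pos: [427.4, -13.1, 19.0]
tcp_rot: [-0.0, 1.0, 0.025, -0.002]
wrist_force: [-0.7, -0.2, -0.4]
opening: 61.0
grasp_force: 88.4
```

>>> move_arm --gripper '[0.3,0.3,0.3,0.3,0.3,0.3]' --pt "0 0 0.4" --pt "0 0 0.7" --pt "0 0 0.9" --pt "0 0 1.0" --pt "0 0 1.05" --pt "0 0 1.05" --roll '[0,0,0,0,0,0]'

```text
clock: 15.18
ee_pos: [429.9, -13.6, 9.8]
tcp_rot: [-0.0, 1.0, 0.024, -0.005]
wrist_force: [0.2, 0.5, -0.9]
opening: 61.1
grasp_force: 88.4
```

>>> move_arm --gripper '[0.3,0.3,0.3,0.3,0.3,0.3,0.3]' --pt "0.8 0 0" --pt "1 0 0" --pt "1 0 0.1" --pt "1 0 0.2" --pt "1 0 0.3" --pt "1 0 0.4" --pt "1 0 0.4" --roll '[0,0,0,0,0,0,0]'

```text
clock: 15.77
ee_pos: [440.4, -13.1, 8.4]
tcp_rot: [-0.0, 1.0, 0.025, -0.003]
wrist_force: [-5.9, 2.0, 88.9]
opening: 61.5
grasp_force: 98.7
```

The contact force is high, so I'll ease up slightly and then release.

>>> move_arm --gripper '[0.3,0.3,0.3]' --pt "0 0 -0.2" --pt "0 0 -0.3" --pt "0 0 -0.3" --roll '[0,0,0]'

```text
clock: 16.02
ee_pos: [439.9, -13.1, 8.9]
tcp_rot: [-0.0, 1.0, 0.025, -0.004]
wrist_force: [1.5, 0.1, 0.6]
opening: 61.5
grasp_force: 88.6
```

>>> move_arm --gripper '[0.4,0.55,0.7,0.85,1,1,1,1,1,1]' --pt "0 0 0" --pt "0 0 0" --pt "0 0 0" --pt "0 0 0" --pt "0 0 0" --pt "0 0 0" --pt "0 0 -4" --pt "0 0 -8" --pt "0 0 -12" --pt "0 0 -16" --roll '[0,0,0,0,0,0,0,0,0,0]'

```text
clock: 16.85
ee_pos: [440.8, -13.2, 170.5]
tcp_rot: [-0.0, 1.0, 0.024, -0.005]
wrist_force: [0.1, 0.7, -0.3]
opening: 85.2
grasp_force: 0.0
```

>>> move_arm --gripper '[1,1,1,1,1,1]' --pt "0 0 -4" --pt "0 0 -8" --pt "0 0 -8.5" --pt "0 0 -8.5" --pt "0 0 -8.5" --pt "0 0 -8.5" --roll '[0,0,0,0,0,0]'

```text
clock: 17.35
ee_pos: [441.7, -13.1, 252.6]
tcp_rot: [-0.0, 1.0, 0.025, -0.006]
wrist_force: [0.0, -0.0, -0.3]
opening: 85.5
grasp_force: 0.0
```

```bash
python3 - <<'E'
from h import *
import pickle
i=ctrl.camera_info("wrist");s=ctrl.sense();im=ctrl.get_image("wrist")[:,:,::-1].copy()
cv2.imwrite("pics/w6.png",im);pickle.dump((i,s),open("w6.pkl","wb"));print(s["ee_pos"],2*np.arctan2(s["tcp_rot"][2],s["tcp_rot"][1]))
c=(490,-10);r=rect(im,"wrist",i,c,130,15);cv2.imwrite("pics/_r6.png",r)
h=cv2.cvtColor(r,cv2.COLOR_BGR2HSV);m=(h[...,1]<40)&(h[...,2]>150);print(box(m,c,130))
E
```

```text
[441.70960876 -13.14142428 252.61137521] 0.04916285838278768
(array([490.25,  -9.75], dtype=float32), np.float32(-0.0), [np.float32(259.5), np.float32(259.5)])
```

View pics/_r6.png

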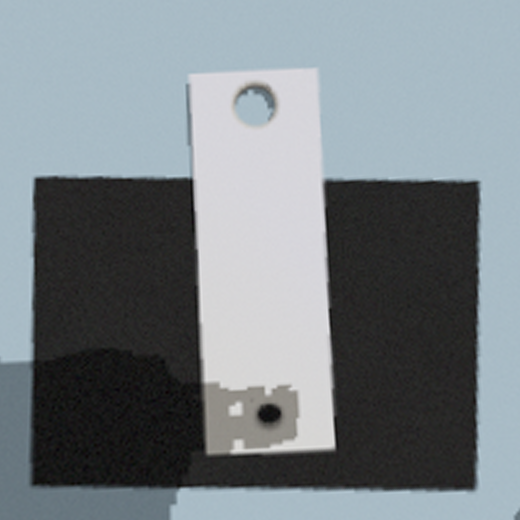

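The plate lies flat on the mat, corners (188,74), (318,68), (335,450) and (207,455) in the patch, giving a centre of about (489.1, -11.0) and yaw 0.047. I'll grip it at x = +45.

```bash
python3 - <<'E'
from h import *
a=.047
toolmove((489.1+45*np.cos(a),-11+45*np.sin(a),7),a+np.pi/2)
E
```

```text
pos [441.7 -13.2 252.6] yaw_y -1.5217 dp cm [ 9.52  0.05 24.45] roll deg 0.11818818790361157
```

>>> move_arm --gripper '[1,1,1,1,1,1,1,1,1,1]' --pt "4 0 0" --pt "8 0 2" --pt "9.3 0 6" --pt "9.3 0 10" --pt "9.3 0 14" --pt "9.3 0 18" --pt "9.3 0 20" --pt "9.3 0 20" --pt "9.3 0 20" --pt "9.3 0 20" --roll '[0,0,0,0,0,0,0,0,0,0]'

```text
clock: 18.23
ee_pos: [533.6, -8.6, 53.9]
tcp_rot: [-0.0, 1.0, 0.024, -0.004]
wrist_force: [0.1, 0.1, 0.8]
opening: 85.3
grasp_force: 0.0
```

```bash
python3 - <<'E'
from h import *
a=.047
toolmove((489.1+45*np.cos(a),-11+45*np.sin(a),7),a+np.pi/2);print(ctrl.sense()["tcp_rot"])
E
```

```text
pos [533.6  -8.6  53.9] yaw_y -1.5218 dp cm [0.09 0.03 4.69] roll deg 0.11361210430389969
[-2.62985390e-04  9.99691319e-01  2.44903108e-02 -4.17387904e-03]
```

>>> move_arm --gripper '[1,1,1,1,1]' --pt "0.05 0 2" --pt "0.1 0 4" --pt "0.1 0 4.6" --pt "0.1 0 4.6" --pt "0.1 0 4.6" --roll '[0,0,0,0,0]'

```text
clock: 18.65
ee_pos: [534.2, -8.5, 8.1]
tcp_rot: [-0.0, 1.0, 0.025, -0.004]
wrist_force: [-0.1, -0.3, 0.7]
opening: 85.7
grasp_force: 0.0
```

>>> move_arm --gripper '[0.8,0.7,0.6,0.5,0.4,0.3,0.3,0.3]' --pt "0 0 0" --pt "0 0 0" --pt "0 0 0" --pt "0 0 0" --pt "0 0 0" --pt "0 0 0" --pt "0 0 0" --pt "0 0 0" --roll '[0,0,0,0,0,0,0,0]' --squeeze 80

```text
clock: 19.32
ee_pos: [534.1, -8.5, 7.9]
tcp_rot: [-0.0, 1.0, 0.024, -0.004]
wrist_force: [-4.0, 0.2, 21.7]
opening: 61.7
grasp_force: 81.8
```

>>> move_arm --gripper '[0.3,0.3,0.3,0.3,0.3,0.3,0.3]' --pt "0 0 -1" --pt "0 0 -3" --pt "0 0 -6" --pt "0 0 -9" --pt "0 0 -10" --pt "0 0 -10" --pt "0 0 -10" --roll '[0,0,0,0,0,0,0]'

```text
clock: 19.9
ee_pos: [534.7, -8.4, 107.0]
tcp_rot: [-0.0, 1.0, 0.025, -0.004]
wrist_force: [0.5, 0.2, -1.3]
opening: 61.8
grasp_force: 88.8
```

```bash
python3 - <<'E'
from h import *
a=.05
toolmove((501.0+45*np.cos(a),-271.5+45*np.sin(a),110),a+np.pi/2)
E
```

```text
pos [534.7  -8.4 107. ] yaw_y -1.5217 dp cm [-0.16 26.1  -0.32] roll deg -0.05031034038611842
```

>>> move_arm --gripper '[0.3,0.3,0.3,0.3,0.3,0.3,0.3,0.3,0.3,0.3]' --pt "0 3 0" --pt "0 7 0" --pt "0 11 0" --pt "0 15 0" --pt "0 19 0" --pt "0 22 0" --pt "-0.1 24.5 0" --pt "-0.2 25.8 0" --pt "-0.2 26.1 0" --pt "-0.2 26.1 0" --roll '[0,0,0,0,0,0,0,0,0,0]'

```text
clock: 20.73
ee_pos: [545.1, -269.1, 105.6]
tcp_rot: [-0.001, 1.0, 0.024, -0.005]
wrist_force: [-0.5, 1.2, -1.4]
opening: 61.5
grasp_force: 88.7
```

>>> move_arm --gripper '[0.3,0.3,0.3,0.3,0.3]' --pt "0 0 1" --pt "0 0 2" --pt "0 0 2" --pt "0 0 2" --pt "0 0 2" --roll '[0,0,0,0,0]'

```text
clock: 21.15
ee_pos: [545.4, -268.8, 86.6]
tcp_rot: [-0.0, 1.0, 0.025, -0.005]
wrist_force: [0.1, -0.4, -1.3]
opening: 61.4
grasp_force: 88.7
```

```bash
python3 - <<'E'
from h import *
import pickle
a=.05
toolmove((501.0+45*np.cos(a),-271.5+45*np.sin(a),35),a+np.pi/2)
i=ctrl.camera_info("wrist");s=ctrl.sense();im=ctrl.get_image("wrist")[:,:,::-1].copy()
cv2.imwrite("pics/w7.png",im);pickle.dump((i,s),open("w7.pkl","wb"));print(s["ee_pos"],s["tcp_rot"])
pr=lambda x,y,z:(501.+x*np.cos(a)-y*np.sin(a),-271.5+x*np.sin(a)+y*np.cos(a),z)
zb=s["ee_pos"][2]-4.9
P=[pr(105,25,20),pr(105,-25,20),pr(78,0,60),pr(95,32,zb+12),pr(95,-32,zb+12),pr(78,0,zb+12),pr(-78,0,60)]
print(((w2pix("wrist",P,i)-[220,80])*3.75).round(0))
cv2.imwrite("pics/w7c.png",cv2.resize(im[80:240,220:420],None,fx=3.75,fy=3.75,interpolation=cv2.INTER_CUBIC))
E
```

```text
pos [ 545.4 -268.8   86.6] yaw_y -1.5211 dp cm [0.1  0.05 5.16] roll deg -0.01809402831120531
[ 545.43769696 -268.78605087   86.56317621] [-3.80440861e-04  9.99680149e-01  2.48416124e-02 -4.72754107e-03]
[[ 233.  181.]
 [ 522.  181.]
 [ 378.  380.]
 [  96.  297.]
 [ 661.  297.]
 [ 379.  442.]
 [ 377. 1143.]]
```

View pics/w7c.png

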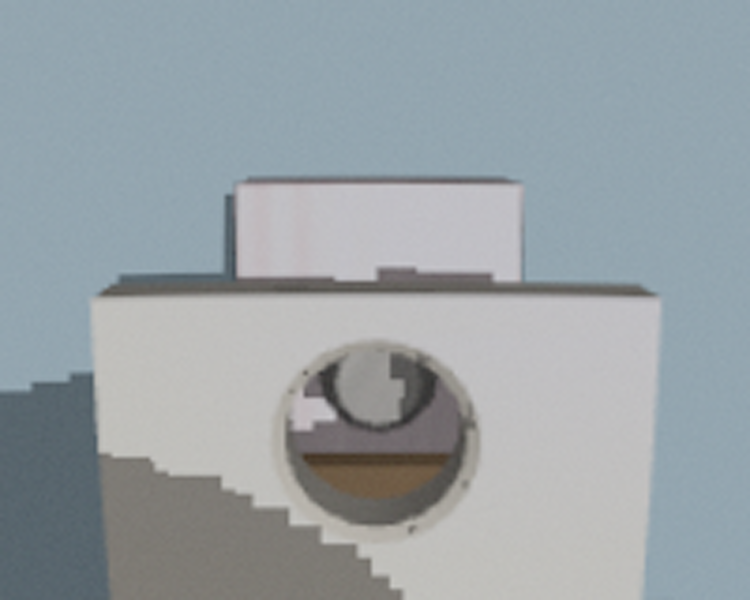

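The large hole's rim is centred at about (376,441), against (379,442) predicted. The pin tip is near (377,385), against (378,380), so alignment is within 1 mm. I'll lower in stages while watching the force.

>>> move_arm --gripper '[0.3,0.3,0.3,0.3,0.3,0.3,0.3]' --pt "0 0.03 0.7" --pt "0 0.03 1.4" --pt "0 0.03 2" --pt "0 0.03 2.3" --pt "0 0.03 2.6" --pt "0 0.03 2.8" --pt "0 0.03 2.8" --roll '[0,0,0,0,0,0,0]'

```text
clock: 21.78
ee_pos: [544.9, -269.5, 58.3]
tcp_rot: [-0.0, 1.0, 0.025, -0.005]
wrist_force: [-0.4, 1.0, -1.8]
opening: 61.6
grasp_force: 88.7
```

No contact with the plate bottom around 53, so the pins are in. On down towards the board.

>>> move_arm --gripper '[0.3,0.3,0.3,0.3,0.3,0.3]' --pt "0 0 0.5" --pt "0 0 1" --pt "0 0 1.5" --pt "0 0 1.9" --pt "0 0 2.1" --pt "0 0 2.1" --roll '[0,0,0,0,0,0]'

```text
clock: 22.28
ee_pos: [544.7, -269.5, 37.1]
tcp_rot: [-0.0, 1.0, 0.025, -0.005]
wrist_force: [0.6, 0.0, -0.3]
opening: 61.3
grasp_force: 88.7
```

```bash
python3 - <<'E'
from h import *
s=ctrl.sense();print(s["ee_pos"],s["wrist_force"],s["wrist_torque"])
E
```

```text
[ 544.68036953 -269.45108531   37.06265904] [ 0.60594435  0.03981738 -0.31319735] [ 0.02577004 -0.07723408  0.00122655]
```

>>> move_arm --gripper '[0.3,0.3,0.3,0.3]' --pt "0 0 0.1" --pt "0 0 0.2" --pt "0 0 0.25" --pt "0 0 0.25" --roll '[0,0,0,0]'

```text
clock: 22.62
ee_pos: [544.9, -269.6, 35.2]
tcp_rot: [-0.0, 1.0, 0.025, -0.005]
wrist_force: [-0.5, -0.6, -1.2]
opening: 61.7
grasp_force: 88.8
```

>>> move_arm --gripper '[0.3,0.4,0.55,0.7,0.85,1,1,1,1,1]' --pt "0 0 0.05" --pt "0 0 0.05" --pt "0 0 0.05" --pt "0 0 0.05" --pt "0 0 0.05" --pt "0 0 0.05" --pt "0 0 0.05" --pt "0 0 -3" --pt "0 0 -7" --pt "0 0 -11" --roll '[0,0,0,0,0,0,0,0,0,0]'

```text
clock: 23.45
ee_pos: [545.3, -269.3, 146.1]
tcp_rot: [-0.001, 1.0, 0.025, -0.005]
wrist_force: [-0.0, -0.1, 0.5]
opening: 85.6
grasp_force: 0.0
```

>>> move_arm --gripper '[1,1,1,1,1,1]' --pt "-3 0 -3" --pt "-6 0 -6" --pt "-8.5 0 -9" --pt "-9.5 0 -11" --pt "-9.5 0 -11" --pt "-9.5 0 -11" --roll '[0,0,0,0,0,0]'

```text
clock: 23.95
ee_pos: [452.1, -274.6, 256.9]
tcp_rot: [0.0, 1.0, 0.024, -0.004]
wrist_force: [-0.2, 0.5, -1.1]
opening: 85.7
grasp_force: 0.0
```

```bash
python3 - <<'E'
from h import *
import pickle
i=ctrl.camera_info("wrist");s=ctrl.sense();im=ctrl.get_image("wrist")[:,:,::-1].copy()
cv2.imwrite("pics/w8.png",im);print(s["ee_pos"],s["wrist_force"])
c=(501,-271.5);r=rect(im,"wrist",i,c,125,42);cv2.imwrite("pics/_r8.png",r)
E
```

```text
[ 452.10245995 -274.58831479  256.86519507] [-0.17705563  0.48091685 -1.07732149]
```

View pics/_r8.png

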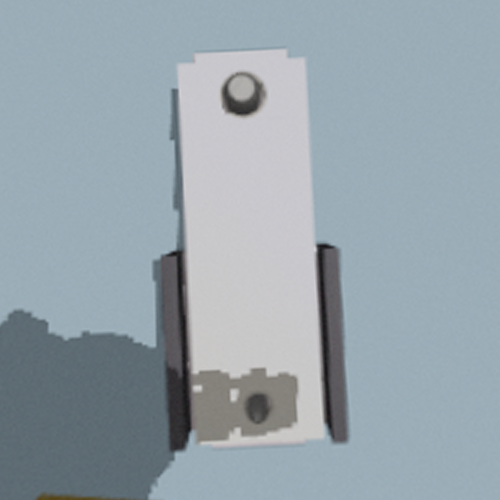

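Both pins come up through the holes. The plate outline is 190 mm long at the flush height (z = 42) and centred at patch (250.5,250.5), which is the bed centre. I'm handing it in.

```bash
python3 -c "
from bench import ctrl
print(ctrl.sign_off())"
```

```text
the job is handed in; nothing more can be done
None
```

The job is handed in at about 24 s of the 67 s allowed: the board is on the press bed and the plate, after its stop on the mat, is over both pins. In the last image its outline fits flush on the board and centred to about 1 mm; I saw no verdict, and contact force peaked at 89 N when setting it on the mat (limit 120 N).

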